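# Start the shop's key-cutting machine with its key switch

### The arm

A 7-joint arm with a two-finger parallel gripper is mounted at the origin on the work surface. World frame = base frame: x ahead of the robot, y to its left, z up, the work surface at z = 0. Lengths are in m, angles in rad, forces in N, time in s.
With the tool pointing down it reaches from about 0.425 to 0.875 m from the base axis. Payload 4.7 kg.
Tool frame: the origin (TCP) lies midway between the tips of the shut fingers; the grasp point (between the pads) lies 19 mm behind it; z points along the fingers, y is the direction in which the jaws open and shut (so a half turn about z gives the same grasp; the last joint's range is limited). The gripper opens to 87 mm and grips with 3 to 60 N. Pads are 19 mm wide; open, the fingers measure 117 mm over their backs; the gripper's body (75 mm by 190 mm) begins 51 mm behind the grasp point.
Start: joints at [-1.126, 0.321, -0.07, 1.45, 0.023, 1.371, -0.057], TCP at [0.271, 0.591, 0.223] pointing down, gripper open.
Joint ranges: [-2.86, 2.86], [-0.3, 2.09], [-1.38, 1.24], [0.06, 2.45], [-1.56, 4.7], [0.09, 2.05], [-2.69, 2.69]. Speed limits (rad/s): [2.57, 2.57, 3.14, 3.14, 3.14, 3.14, 3.14].

### API

Orientations are given as a rotation vector (axis times angle).
In Python, from bench import get_state, eyes, job gives the robot as it stands. The module is installed in compiled form; this text tells all that it offers.
- The arm moves only by the shell command python3 -m jog 'ROWS' [FORCE]. ROWS is JSON, a list that holds one entry, the list of rows, each a list of 5 numbers: the opening, from 0 (shut) to 1 (fully open), then the shift along the tool's x, y, z in units of 40 mm (1.0 is 40 mm), then the turn about the tool's z in units of 5 degrees (1.0 is 5 degrees). In form: [[[jaw, dx, dy, dz, turn], ...]]. A call has 1 to 10 rows; each row shifts and turns the commanded pose from where the row before left it, along the tool's axes as they then stand; what a row does not reach is not made up. A row lasts 1/8 s, in which the tool goes at most 62.5 mm and 10.7 degrees, less where a joint would pass 70% of its speed; a pose out of reach is approached as far as the arm can. A call is refused whole if a number of a shift passes 1 or a number of a turn 1, either way. A call with a gripper value outside its range is refused whole. The fingers move at their own pace and stop on an object; FORCE is the grip in N (left out, the last holds). Time passes only in rows, so rows that do not move let the fingers close. It gives the time, the measured TCP pose, the force and the opening at its end, in the units of the state.
- get_state(): the state, without advancing time (a new reading comes with each control period).
- eyes.get_image(name): name is "scene" or "top"; returns (picture, depth): 384x512x3 uint8, red, green, blue; 384x512 float32, m along the optical axis (not along the pixel's ray), 0 where there is no reading.
- eyes.camera_params(name): a dict with "camera_matrix" (3x3 intrinsics, pixels), "pose" (4x4, takes a point from camera to world coordinates). Camera axes: x right, y down, z forward; pixel columns grow to the right and rows downward; lengths in m; the calibration is good to about 2 mm. A picture is of the moment at which its call begins. camera_params takes no time and is no camera call.
- job.close_job(): hands the job in, once; it reports no verdict.
The state is a dict: "time": time; "joint_positions": joint angles; "qd": joint speeds; "joint_torque": joint torques, N m; "position": TCP position; "tool_rot": TCP orientation; "ft_force": force on the tool from outside, world axes, zero at the start; "torque": the same for the moment, N m; "grip_width": opening from 0.0 (shut) to 1.0 (fully open).
Only numpy, scipy, OpenCV 4.12 (cv2) and the standard library are available. Lean on these libraries where they do the work, as an engineer would, in place of code of your own. Each camera call takes 0.05 s, during which the arm holds its last target. There are 200 camera calls.

### The job

The key-cutting machine on the counter is loaded and ready: first press its clear guard down until the catch snaps and it stays shut, then take the red-headed key from the wooden key block and work it down into the key switch in the black panel at the machine's front corner, wiggling it past the stiff pins until it is fully home. Turn it clockwise a quarter turn to its stop and finish while still holding the key there, because the switch springs back as soon as it is let go. Leave the other two keys standing in the block and do not push the other things on the counter about.

Things in the scene. Friction and masses are not known exactly. Their poses are not given: they have to be found in the camera images.
- machine: Key-cutting machine, blue, 370 mm wide (y), 320 mm deep (x), fixed. Origin: centre of its underside; its front faces its -x, to the robot. Motor housing (x above 60 mm) 193 mm high; deck in front 70 mm high; control box with black top plate and key switch (88 x 100 mm, 95 mm high) at the front on its -y side, centred at (-115, -125) mm; the guard covers y -30 to 150 mm.
- guard (a joint): Angle of the clear guard in rad: 0 = fully shut on its stop; grows as it opens upward, to 1.2. Springs lift it, and a stiff hinge keeps it open where it is left. Pressed down, it meets a ball catch at about 0.07 rad, which takes about 10 N on the rail to pass and then holds it at 0. Short of the catch it rises again.
- guard_rail (a point): Centre of the yellow round rail along the guard's front edge, the place to press: 12 mm thick, 170 mm long along y. It swings with the guard; with the guard shut it lies 155 mm in front (machine's -x) of the hinge line and 3 mm above it, 198 mm above the counter.
- guard_hinge (a point): Middle of the guard's hinge line, 195 mm above the counter; the hinge axis is its y axis, its -x points to the machine's front.
- keyway (a point): Centre of the keyway's mouth in the brass face of the key switch, 99 mm above the counter; z up. Turns with the switch. Slot 12.5 mm along its x, 4.5 mm along y, flared by 2.5 mm all round at the mouth, 36 mm deep; at rest x points to the machine's back. Sprung pins 10 and 20 mm down give stiff bumps of 5 to 15 N; a 1 to 3 N spring meets the tip near the end. It cannot turn unless the key is home.
- switch (a joint): Angle of the key switch in rad: 0 = rest, grows clockwise seen from above to its stop at 1.45 (a quarter turn). A spring of 0.02 N m at rest to 0.07 N m at the stop turns it back when let go. The key has 0.2 to 0.3 rad of play and give in the slot, so its head must turn that much more than the switch.
- red_key_head (a point): Centre of the red plastic head of the machine's key: 26 mm wide (x), 9 mm thick (y), 30 mm high (z up); grip it across its thickness. Its flat underside (shoulder) is 15 mm below this point; the steel blade below that (10.5 mm wide along x, 3 mm thick, 30 mm long) points down. Same either way round (half a turn about z). Fully home, the shoulder sits on the switch's face. 30 g.
- red_key_tip (a point): Tip of the red key's blade, 30 mm below its shoulder, 45 mm below the centre of its head.
- blue_key_head (a point): Centre of the head of the blue key, same shape, to be left standing in the block.
- black_key_head (a point): Centre of the head of the black key, same shape, to be left standing in the block.
- key_block: Fixed wooden block in which the three keys stand in a row, blades down in loose slots: 45 mm (x), 170 mm (y), 36 mm high; slots 55 mm apart along y, the keys' wide sides along y, their shoulders on its top. Which key is in which slot varies. Origin: centre of its underside.
- brass_union_mid (a point): Middle of a brass pipe union standing on the counter, 38 mm across, 50 mm high. Bystander.
- brass_tee_mid (a point): Middle of a brass pipe tee lying on the counter, 60 x 52 x 31 mm. Bystander.
- tape_measure_mid (a point): Middle of a yellow tape measure, 70 x 34 x 66 mm. Bystander.
- chip_brush_mid (a point): Middle of a chip brush with a wooden handle, 180 mm long, 20 mm thick. Bystander.
- parts_bin_mid (a point): Middle of a grey parts bin with fittings, 130 x 100 x 70 mm. Bystander.

How it is judged:
On the way, in this order (a step that is already met when the one before it is completed fails the run):
1. the guard is pressed shut past its catch (value of joint guard below 0.03 rad), for 0.2 s.
2. the red key is fully home in the key switch (z of red_key_tip in the frame of keyway below -0.027 m and horizontal distance between red_key_tip and keyway below 0.005 m), for 0.2 s.
3. the switch is turned a quarter clockwise with the key home, guard shut (all of step 2 and value of joint switch above 1.15 rad and value of joint guard below 0.03 rad), for 0.3 s.
At the end, for the whole second after the job is handed in: The guard is shut (joint below 0.03 rad), the red key's tip is at least 27 mm down the keyway and within 5 mm of its axis, the switch is held turned beyond 1.15 rad of its 1.45, and the fingers hold the key (more than 1 N) (all of step 3 and contact force between the fingers and red_key above 1 N); the arm keeps its last pose, push and grip.
It fails at once if the blue or the black key is moved out of its place (distance of any of blue_key_head, black_key_head from where it was at the start of the episode above 0.015 m).
It fails at once if a thing on the counter is pushed more than 30 mm (distance of any of brass_union_mid, brass_tee_mid, tape_measure_mid, chip_brush_mid, parts_bin_mid from where it was at the start of the episode above 0.03 m).
It fails at once if the switch is turned while the guard is not shut (value of joint switch above 0.3 rad and value of joint guard above 0.05 rad).
It also fails if it takes over 72 s, if anything falls off the work surface, if the arm or the gripper's body presses on something with over 40 N, if the wrist force passes 120 N, or if a joint passes its speed limit or range.

## Working session

There is one attempt and no reset: what is moved stays moved. The work goes in short steps, Python scripts to look and compute and a shell command to move; the robot and the scene stay as the last step left them, time stands still between calls to the robot, and variables do not carry over. Pictures are saved under pics/ and viewed, about 8 in all and at most 12, crops included, and the job is handed in when it is done.

```bash
mkdir -p pics; cat > h.py <<'E'
import numpy as np, cv2
from bench import get_state, eyes, job
from scipy.spatial.transform import Rotation as R
def cloud(n):
    im,d=eyes.get_image(n); p=eyes.camera_params(n); K=p["camera_matrix"]; T=np.array(p["pose"])
    v,u=np.mgrid[:384,:512]; K=np.array(K)
    c=np.stack([(u-K[0,2])/K[0,0]*d,(v-K[1,2])/K[1,1]*d,d],-1)
    w=c@T[:3,:3].T+T[:3,3]; w[d==0]=np.nan
    return im,d,w
def save(im,f,s=1.5):
    cv2.imwrite("pics/"+f,cv2.resize(im[...,::-1],None,fx=s,fy=s,interpolation=cv2.INTER_CUBIC))
def st():
    s=get_state(); print("t",round(s["time"],2),"p",np.round(s["position"],4),"rot\n",np.round(R.from_rotvec(s["tool_rot"]).as_matrix(),3),"f",np.round(s["ft_force"],1),"g",round(s["grip_width"],3),"q",np.round(s["joint_positions"],2))
E
python3 - <<'E'
from h import *
st()
for n in("scene","top"):
    im,d,w=cloud(n); save(im,n+"0.png"); np.savez("/tmp/"+n,im=im,d=d,w=w)
    p=eyes.camera_params(n); print(n,np.round(p["camera_matrix"],1).tolist(),np.round(p["pose"],3).tolist())
E
```

```text
t 0.0 p [0.2713 0.5901 0.2215] rot
 [[-0.909  0.418 -0.001]
 [ 0.418  0.909 -0.002]
 [-0.    -0.002 -1.   ]] f [1.  0.2 0. ] g 0.997 q [-1.13  0.32 -0.07  1.45  0.02  1.37 -0.06]
scene [[415.4, 0.0, 257.9], [0.0, 415.4, 185.7], [0.0, 0.0, 1.0]] [[-0.154, 0.665, -0.731, 1.344], [0.988, 0.105, -0.113, 0.054], [0.002, -0.739, -0.673, 0.878], [0.0, 0.0, 0.0, 1.0]]
top [[433.9, 0.0, 258.0], [0.0, 433.9, 190.9], [0.0, 0.0, 1.0]] [[-0.029, -0.997, 0.065, 0.44], [-0.999, 0.03, 0.016, -0.061], [-0.018, -0.064, -0.998, 1.448], [0.0, 0.0, 0.0, 1.0]]
```

View pics/scene0.png

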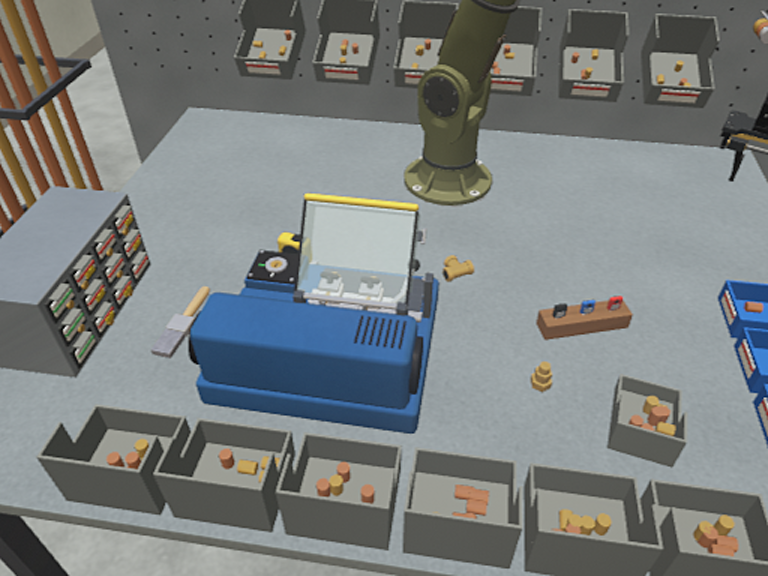

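View pics/top0.png

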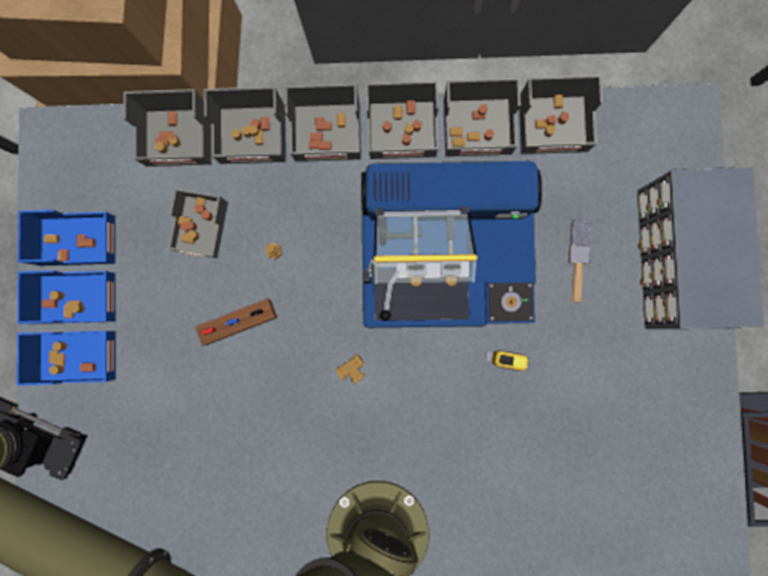

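Top view (1.5x): the red key is at (208,331), with blue at (232,322) and black at (257,313). The rail runs from (375,258) to (477,257) and the key switch is at (512,301). The scene view shows red at (615,302), the rail at (305–417,200) and the switch at (277,265). Next I'll measure these in both views.

```bash
cat > m.py <<'E'
from h import *
def ray(n,uv):
    p=eyes.camera_params(n);K=np.array(p["camera_matrix"]);T=np.array(p["pose"])
    d=T[:3,:3]@np.linalg.solve(K,[uv[0],uv[1],1]);return T[:3,3],d/np.linalg.norm(d)
def tri(a,b):
    A=[];B=[]
    for n,uv in(("scene",a),("top",b)):
        o,d=ray(n,uv);P=np.eye(3)-np.outer(d,d);A.append(P);B.append(P@o)
    x=np.linalg.lstsq(np.vstack(A),np.hstack(B),rcond=None)[0]
    return x,[np.linalg.norm(P@x-q) for P,q in zip(A,B)]
def seg(im,lo,hi,box):
    h=cv2.cvtColor(im,cv2.COLOR_RGB2HSV); m=cv2.inRange(h,np.array(lo),np.array(hi))>0
    k=np.zeros_like(m);x0,y0,x1,y1=[int(b/1.5) for b in box];k[y0:y1,x0:x1]=1
    return m&k
E
python3 - <<'E'
from m import *
C={}
for n in("scene","top"):
    z=np.load(f"/tmp/{n}.npz");im,w=z["im"],z["w"]
    bx={"scene":dict(red=(600,285,635,320),blue=(575,292,602,322),rail=(290,185,430,220),black=(548,298,573,322)),
        "top":dict(red=(195,320,222,342),blue=(220,310,245,332),rail=(365,245,490,270),black=(244,302,270,324))}[n]
    for k,(lo,hi) in dict(red=((0,150,100),(8,255,255)),blue=((105,130,80),(125,255,255)),rail=((20,150,120),(32,255,255)),black=((0,0,0),(179,255,60))).items():
        m=seg(im,lo,hi,bx[k]); v,u=np.nonzero(m); pw=w[m]
        if not len(u): print(n,k,"none");continue
        C[n,k]=(u.mean(),v.mean()); print(n,k,len(u),np.round(C[n,k],1),"med",np.round(np.nanmedian(pw,0),4),"lo",np.round(np.nanpercentile(pw,3,axis=0),3),"hi",np.round(np.nanpercentile(pw,97,axis=0),3))
for k in("red","blue","black","rail"):
    if ("scene",k) in C and ("top",k) in C: x,e=tri(C["scene",k],C["top",k]);print(k,np.round(x,4),np.round(e,4))
z=np.load("/tmp/top.npz");im=z["im"];w=z["w"]
# block top
h=cv2.cvtColor(im,cv2.COLOR_RGB2HSV)
m=seg(im,(5,60,40),(18,220,200),(185,290,285,350))
pts=w[m];pts=pts[np.abs(pts[:,2]-.036)<.008];r=cv2.minAreaRect((pts[:,:2]*1000).astype(np.float32));print("block",r,np.median(pts[:,2]))
save(im[170:230,230:370],"ctop.png",5); 
z=np.load("/tmp/scene.npz");save(z["im"][120:220,150:300],"cscene.png",5)
# switch plate
m=seg(im,(0,0,0),(179,255,75),(480,275,545,330));pts=w[m];pts=pts[np.abs(pts[:,2]-.095)<.01];print("plate",len(pts),cv2.minAreaRect((pts[:,:2]*1000).astype(np.float32)),np.median(pts[:,2]))
# housing top
m=np.abs(w[...,2]-.193)<.01
m&=seg(im,(100,100,30),(125,255,255),(355,155,550,225));pts=w[m];print("housing",cv2.minAreaRect((pts[:,:2]*1000).astype(np.float32)),np.median(pts[:,2]))
E
python3 - <<'E'
import cv2,numpy as np
a=cv2.imread("pics/ctop.png");b=cv2.imread("pics/cscene.png")
a=cv2.resize(a,None,fx=.9,fy=.9);b=cv2.resize(b,None,fx=.42,fy=.42) if 0 else b[:330]
W=750;o=np.zeros((a.shape[0]+b.shape[0],W,3),np.uint8);o[:a.shape[0],:a.shape[1]]=a;o[a.shape[0]:,:b.shape[1]]=b[:,:W];print(o.shape);cv2.imwrite("pics/c.png",o)
E
```

```text
scene red 34 [409.3 200.4] med [0.4515 0.3445 0.0625] lo [0.445 0.339 0.045] hi [0.457 0.36  0.069]
scene blue 36 [391.1 202.8] med [0.4707 0.2942 0.0635] lo [0.463 0.287 0.044] hi [0.475 0.308 0.069]
scene rail 199 [241.  135.1] med [ 0.5681 -0.1063  0.3155] lo [ 0.565 -0.19   0.312] hi [ 0.571 -0.024  0.319]
scene black 34 [372.7 205.7] med [0.4878 0.2443 0.0607] lo [0.484 0.236 0.047] hi [0.492 0.257 0.066]
top red 32 [137.9 220.2] med [0.4478 0.3489 0.0626] lo [0.439 0.337 0.037] hi [0.454 0.369 0.07 ]
top blue 19 [154.5 214.2] med [0.4654 0.2954 0.0653] lo [0.459 0.284 0.052] hi [0.469 0.305 0.068]
top rail 215 [283.9 171.9] med [ 0.5608 -0.1123  0.3173] lo [ 0.556 -0.193  0.312] hi [ 0.565 -0.026  0.321]
top black 18 [170.6 208.1] med [0.4832 0.2422 0.0634] lo [0.479 0.232 0.044] hi [0.486 0.256 0.07 ]
red [0.4471 0.3495 0.0566] [0.0008 0.0008]
blue [0.465  0.297  0.0561] [0.0004 0.0004]
black [0.4831 0.2454 0.0543] [0.0006 0.0006]
rail [ 0.5612 -0.1099  0.3103] [0.0025 0.0025]
block ((465.7872619628906, 294.803955078125), (44.819244384765625, 170.22923278808594), 19.585336685180664) 0.035168185368870564
plate 503 ((488.40509033203125, -293.5373229980469), (88.29605865478516, 75.03714752197266), 88.28573608398438) 0.09426040627939036
housing ((710.5048217773438, -172.7629852294922), (336.138916015625, 105.0910873413086), 89.15824890136719) 0.19084726926753293
(600, 750, 3)
```

View pics/c.png

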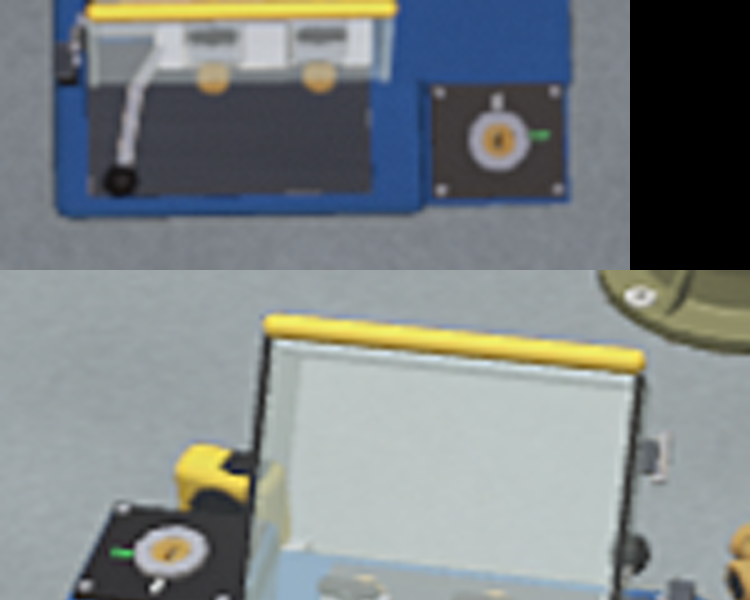

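The crop shows the brass keyway centred at about top pixel (340.9,201.1) and scene pixel (184.4,176). The slot runs along world x, and the guard is open at about 0.83 rad. Next are finer measurements of the switch and the machine yaw, then the move plan.

```bash
python3 - <<'E'
from m import *
c={}
for n,uv in(("scene",(184.4,176)),("top",(340.9,201.1))):
    z=np.load(f"/tmp/{n}.npz");im,w=z["im"],z["w"];u0,v0=map(int,uv)
    h=cv2.cvtColor(im,cv2.COLOR_RGB2HSV)
    m=np.zeros((384,512),bool);m[v0-9:v0+10,u0-11:u0+12]=1
    b=m&(h[...,0]<30)&(h[...,0]>8)&(h[...,1]>90); 
    g=m&(h[...,2]>110)   # light collar + brass
    for nm,k in(("brass",b),("collar",g)):
        v,u=np.nonzero(k);print(n,nm,len(u),u.mean().round(2),v.mean().round(2),np.round(np.nanmedian(w[k],0),4));c[n,nm]=(u.mean(),v.mean())
for nm in("brass","collar"):
    x,e=tri(c["scene",nm],c["top",nm]);print(nm,x.round(4),np.round(e,4))
    for n in("scene","top"):
        o,d=ray(n,c[n,nm]);print("  on z=.099",n,(o+d*(.099-o[2])/d[2]).round(4))
z=np.load("/tmp/top.npz");im,w=z["im"],z["w"]
# machine yaw from rail line, housing & plate edges
m=seg(im,(20,150,120),(32,255,255),(365,245,490,270));p=w[m];p=p[~np.isnan(p[:,0])];l=np.polyfit(p[:,1],p[:,0],1);print("rail slope dx/dy deg",np.degrees(np.arctan(l[0])))
ok=(np.abs(w[...,2]-.191)<.008)
xs=[];ys=[]
for y in np.arange(-.30,-.05,.01):
    q=ok&(np.abs(w[...,1]-y)<.004)&(w[...,0]>.6)
    if q.sum()>5: xs.append([y,w[...,0][q].max(),w[...,0][q].min()])
xs=np.array(xs);print("housing back/front yaw",[np.degrees(np.arctan(np.polyfit(xs[:,0],xs[:,i],1)[0])).round(2) for i in(1,2)],xs[:,1:].mean(0))
q=ok&(w[...,0]>.6)&(w[...,1]<.05);print("housing y",np.nanpercentile(w[...,1][q],[.5,99.5]))
q=(np.abs(w[...,2]-.094)<.006)&(w[...,0]<.56)&(w[...,0]>.4)&(w[...,1]<-.22)&(w[...,1]>-.36);r=cv2.minAreaRect((w[q][:,:2]*1000).astype(np.float32));print("plate",r)
E
```

```text
scene brass 27 184.07 174.93 [ 0.4881 -0.2948  0.0988]
scene collar 142 183.15 175.65 [ 0.4909 -0.2948  0.0988]
top brass 35 340.51 200.74 [ 0.4885 -0.2961  0.0959]
top collar 157 340.89 200.28 [ 0.4908 -0.2958  0.0972]
brass [ 0.4885 -0.2931  0.1   ] [0.0011 0.0011]
  on z=.099 scene [ 0.4874 -0.2924  0.099 ]
  on z=.099 top [ 0.4888 -0.2943  0.099 ]
collar [ 0.4901 -0.2951  0.0983] [0.0006 0.0006]
  on z=.099 scene [ 0.4909 -0.2941  0.099 ]
  on z=.099 top [ 0.4902 -0.2955  0.099 ]
rail slope dx/dy deg 1.1894141932174713
housing back/front yaw [np.float64(0.99), np.float64(-2.08)] [0.76262379 0.66347456]
housing y [-0.75826794 -0.01016803]
plate ((490.09722900390625, -294.88848876953125), (99.76486206054688, 84.5384292602539), 88.29763793945312)
```

```bash
python3 -m jog '[[[0,0,0,-1,-1],[0,0,0,-1,-1],[0,0,0,-1,-1],[0,0,0,-1,-1],[0,0,0,0,-0.7]]]'; python3 -c "
from h import *;st()"
```

```text
time: 0.72
position: [0.2718, 0.5916, 0.3865]
tool_rot: [0.029, 3.139, 0.009]
ft_force: [0.3, -0.4, -1.3]
grip_width: 0.519
t 0.72 p [0.2718 0.5916 0.3865] rot
 [[-1.     0.018  0.002]
 [ 0.018  1.     0.006]
 [-0.002  0.006 -1.   ]] f [ 0.3 -0.4 -1.3] g 0.519 q [-1.1   0.3  -0.12  1.15  0.03  1.68  0.35]
```

```bash
python3 -m jog '[[[0,-0.42,-0.96,0,0],[0,-0.42,-0.96,0,0],[0,-0.42,-0.96,0,0],[0,-0.42,-0.96,0,0],[0,-0.42,-0.96,0,0],[0,-0.42,-0.96,0,0],[0,-0.42,-0.96,0,0],[0,-0.42,-0.96,0,0],[0,-0.42,-0.96,0,0]]]'; python3 -m jog '[[[0,-0.42,-0.96,0,0],[0,-0.42,-0.96,0,0],[0,-0.42,-0.96,0,0],[0,-0.42,-0.96,0,0],[0,-0.42,-0.96,0,0],[0,-0.42,-0.96,0,0],[0,-0.42,-0.96,0,0],[0,-0.42,-0.96,0,0],[0,-0.42,-0.96,0,0],[0,0,0,0,0]]]'; python3 -c "
from h import *;st()"
```

```text
time: 1.85
position: [0.4157, 0.2405, 0.3822]
tool_rot: [-0.032, -3.141, 0.0]
ft_force: [0.2, 0.3, 0.1]
grip_width: 0.007
time: 3.1
position: [0.5593, -0.1107, 0.3818]
tool_rot: [-0.043, -3.14, 0.004]
ft_force: [-0.1, 0.1, -0.8]
grip_width: 0.01
t 3.1 p [ 0.5593 -0.1107  0.3818] rot
 [[-1.     0.027 -0.001]
 [ 0.027  1.    -0.002]
 [ 0.001 -0.002 -1.   ]] f [-0.1  0.1 -0.8] g 0.01 q [-0.36  0.13  0.57  1.39 -0.07  1.64  1.75]
```

```bash
python3 -m jog '[[[0,0,0,0.8,0],[0,0,0,0.75,0],[0,0.16,0,0.26,0],[0,0.16,0,0.26,0],[0,0.22,0,0.33,0],[0,0.21,0,0.32,0],[0,0.25,0,0.53,0],[0,0.15,0,0.57,0],[0,0.07,0,0.38,0],[0,0,0,0,0]]]'; python3 -c "
from h import *;st()
im,d,w=cloud('scene');save(im[100:230,140:330],'g1.png',3)"
```

```text
time: 4.35
position: [0.5101, -0.105, 0.214]
tool_rot: [-0.031, -3.14, -0.001]
ft_force: [-0.2, -0.3, 1.4]
grip_width: 0.003
t 4.35 p [ 0.5101 -0.105   0.214 ] rot
 [[-1.     0.02  -0.001]
 [ 0.02   1.     0.001]
 [ 0.001  0.    -1.   ]] f [-0.2 -0.3  1.4] g 0.003 q [-0.38  0.04  0.55  1.8  -0.02  1.31  1.73]
```

View pics/g1.png

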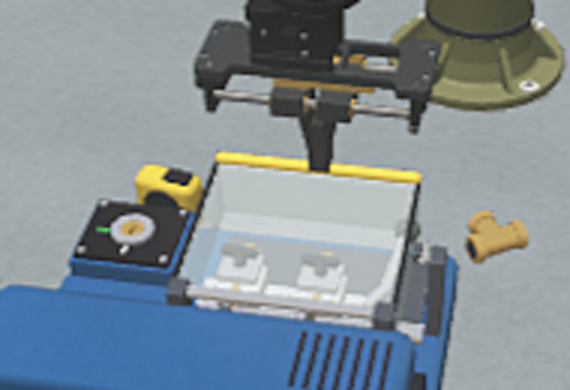

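The rail is under the closed fingers at (320,168) and the guard is nearly shut. I'll press past the catch.

```bash
python3 -m jog '[[[0,0,0,0.12,0],[0,0,0,0.08,0],[0,0,0,0.08,0],[0,0,0,0,0]]]';python3 -m jog '[[[0,0,0,0.05,0],[0,0,0,0.05,0],[0,0,0,0,0],[0,0,0,0,0]]]'
```

```text
time: 4.9
position: [0.5109, -0.105, 0.2041]
tool_rot: [0.031, 3.141, 0.001]
ft_force: [-3.5, 0.7, 7.4]
grip_width: 0.005
time: 5.4
position: [0.5111, -0.1051, 0.2035]
tool_rot: [0.032, 3.14, 0.003]
ft_force: [-11.3, 2.0, 25.5]
grip_width: 0.005
```

```bash
python3 -m jog '[[[0,0,0,-0.3,0],[0,0,0,-1,0],[0,0,0,-1,0],[0,0,0,-1,0],[0.35,0,0,0,0]]]'; python3 - <<'E'
from h import *
st()
im,d,w=cloud('scene')
h=cv2.cvtColor(im,cv2.COLOR_RGB2HSV);m=cv2.inRange(h,np.array((20,150,120)),np.array((32,255,255)))>0
k=m&(w[...,0]>.47)&(w[...,0]<.6)&(w[...,1]>-.2)&(w[...,1]<-.02)&(w[...,2]>.15)
print(k.sum(),np.nanmedian(w[k],0).round(4),np.nanpercentile(w[k][:,2],[3,97]))
E
```

```text
time: 6.02
position: [0.5128, -0.1057, 0.3344]
tool_rot: [0.032, 3.135, -0.0]
ft_force: [0.7, -0.1, -0.4]
grip_width: 0.055
t 6.03 p [ 0.5128 -0.1057  0.3344] rot
 [[-1.     0.02   0.007]
 [ 0.02   1.    -0.   ]
 [-0.007 -0.    -1.   ]] f [ 0.7 -0.1 -0.4] g 0.055 q [-0.39 -0.    0.55  1.6  -0.    1.54  1.71]
119 [ 0.5134 -0.1024  0.2013] [0.19805006 0.30997867]
```

```bash
python3 -m jog '[[[0.35,0.154,0.942,0,0],[0.35,0.154,0.942,0,0],[0.35,0.154,0.942,0,0],[0.35,0.154,0.942,0,0],[0.35,0.154,0.942,0,0],[0.35,0.154,0.942,0,0],[0.35,0.154,0.942,0,0],[0.35,0.154,0.942,0,0],[0.35,0.154,0.942,0,0],[0.35,0.154,0.942,0,0]]]'; python3 -m jog '[[[0.35,0.154,0.942,0,0],[0.35,0.154,0.942,0,0],[0.35,0,0,0.9,1],[0.35,0,0,0.9,1],[0.35,0,0,0.9,1],[0.35,0,0,0.9,1],[0.35,0,0,0.9,1],[0.35,0,0,0,1],[0.35,0,0,0,1],[0.35,0,0,0,1]]]';python3 -m jog '[[[0.35,0,0,0,1],[0.35,0,0,0,1],[0.35,0,0,0,1],[0.35,0,0,0,1],[0.35,0,0,0,1],[0.35,0,0,0,0.9],[0.35,0,0,0,0]]]'
python3 - <<'E'
from h import *
st()
im,d,w=cloud('scene');save(im[130:250,330:480],'k1.png',4)
s=get_state();M=R.from_rotvec(s["tool_rot"]).as_matrix();print("az",np.degrees(np.arctan2(M[1,1],M[0,1])))
dw=np.array([.4475,.348,.07])-s["position"];print("tool units",(M.T@dw/.04).round(3))
E
```

```text
time: 7.32
position: [0.4562, 0.2736, 0.3294]
tool_rot: [-0.032, -3.14, 0.002]
ft_force: [0.6, -0.0, -0.6]
grip_width: 0.353
time: 8.57
position: [0.4452, 0.3474, 0.1492]
tool_rot: [-1.108, -2.938, 0.004]
ft_force: [0.3, -0.3, -0.2]
grip_width: 0.349
time: 9.45
position: [0.4453, 0.3475, 0.1497]
tool_rot: [-1.816, -2.563, 0.004]
ft_force: [0.4, -0.3, 0.1]
grip_width: 0.351
t 9.45 p [0.4453 0.3475 0.1497] rot
 [[-0.332  0.943 -0.002]
 [ 0.943  0.332 -0.002]
 [-0.001 -0.002 -1.   ]] f [ 0.4 -0.3  0.1] g 0.351 q [-0.88  0.19  0.19  1.77 -0.04  1.19 -0.34]
az 19.41647749256967
tool units [-0.005  0.056  1.999]
```

View pics/k1.png

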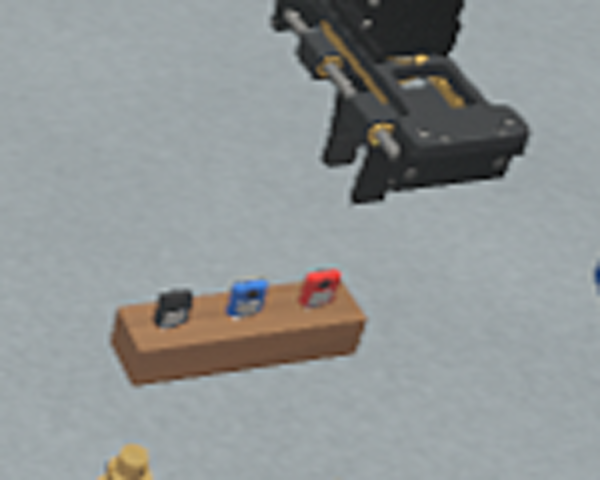

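The open fingers are above the red key at (320,290), and the row is clear. I'll descend and grip.

```bash
python3 -m jog '[[[0.35,0,0.05,0.8,0],[0.35,0,0,0.8,0],[0.35,0,0,0.6,0],[0.35,0,0,0.4,0],[0.35,0,0,0.1,0],[0.35,0,0,0,0]]]'; python3 -m jog '[[[0.2,0,0,0,0],[0.1,0,0,0,0],[0,0,0,0,0],[0,0,0,0,0],[0,0,0,0,0],[0,0,0,0,0]]]' 40; python3 -c "
from h import *;st()"
```

```text
time: 10.25
position: [0.4484, 0.3488, 0.0437]
tool_rot: [1.817, 2.563, 0.001]
ft_force: [-0.9, -0.3, -0.2]
grip_width: 0.353
time: 11.0
position: [0.4483, 0.3488, 0.0439]
tool_rot: [1.817, 2.563, 0.001]
ft_force: [-0.1, 0.1, 4.7]
grip_width: 0.103
t 11.0 p [0.4483 0.3488 0.0439] rot
 [[-0.331  0.944  0.001]
 [ 0.944  0.331  0.001]
 [ 0.     0.001 -1.   ]] f [-0.1  0.1  4.7] g 0.103 q [-0.87  0.3   0.19  1.86 -0.07  0.98 -0.32]
```

```bash
python3 -m jog '[[[0,0,0,-0.2,0],[0,0,0,-0.4,0],[0,0,0,-0.8,0],[0,0,0,-1,0],[0,0,0,-1,-0.9],[0,0,0,-1,-1],[0,0,0,-1,-1],[0,0,0,-1,-1],[0,0,0,-0.6,-1],[0,0,0,0,-1]]]' 55; python3 -m jog '[[[0,0,0,0,-1],[0,0,0,0,-1],[0,0,0,0,-1],[0,0,0,0,-1],[0,0,0,0,-1],[0,0,0,0,-1],[0,0,0,0,-1],[0,0,0,0,-1],[0,0,0,0,0]]]'
python3 - <<'E'
from h import *
st()
s=get_state();M=R.from_rotvec(s["tool_rot"]).as_matrix();print("az",np.degrees(np.arctan2(M[1,1],M[0,1])))
dw=np.array([.489,-.2945,.32])-s["position"];print("tool units",(M.T@dw/.04).round(3))
E
```

```text
time: 12.25
position: [0.4489, 0.349, 0.3272]
tool_rot: [1.1, 2.94, 0.008]
ft_force: [0.6, 0.5, -0.4]
grip_width: 0.103
time: 13.38
position: [0.448, 0.3484, 0.3242]
tool_rot: [0.034, 3.141, 0.001]
ft_force: [0.7, 0.4, 0.0]
grip_width: 0.098
t 13.38 p [0.448  0.3484 0.3242] rot
 [[-1.     0.022  0.001]
 [ 0.022  1.     0.001]
 [-0.001  0.001 -1.   ]] f [0.7 0.4 0. ] g 0.098 q [-0.83  0.11  0.13  1.5  -0.01  1.53  0.85]
az 88.75092170156022
tool units [ -1.374 -16.046   0.097]
```

```bash
python3 -m jog '[[[0,-0.08,-0.944,0,0],[0,-0.08,-0.944,0,0],[0,-0.08,-0.944,0,0],[0,-0.08,-0.944,0,0],[0,-0.08,-0.944,0,0],[0,-0.08,-0.944,0,0],[0,-0.08,-0.944,0,0],[0,-0.08,-0.944,0,0],[0,-0.08,-0.944,0,0],[0,-0.08,-0.944,0,0]]]'; python3 -m jog '[[[0,-0.08,-0.944,0,0],[0,-0.08,-0.944,0,0],[0,-0.08,-0.944,0,0],[0,-0.08,-0.944,0,0],[0,-0.08,-0.944,0,0],[0,-0.08,-0.944,0,0],[0,-0.08,-0.944,0,0],[0,0,0,0,0]]]'; python3 -m jog '[[[0,0,0,1,0],[0,0,0,1,0],[0,0,0,0.8,0],[0,0,0,0.5,0],[0,0,0,0.2,0],[0,0,0,0,0]]]'
python3 - <<'E'
from m import *
st()
s=get_state();M=R.from_rotvec(s["tool_rot"]).as_matrix();print("az",np.degrees(np.arctan2(M[1,1],M[0,1])))
dw=np.array([.489,-.2945,.18])-s["position"];print("tool units",(M.T@dw/.04).round(3))
a,_,wa=cloud('scene');b,_,wb=cloud('top')
np.savez("/tmp/s2",im=a,w=wa);np.savez("/tmp/t2",im=b,w=wb)
h=cv2.cvtColor(a,cv2.COLOR_RGB2HSV);m=(cv2.inRange(h,np.array((0,150,90)),np.array((8,255,255)))>0);m[:100]=0;m[200:]=0;m[:,:140]=0;m[:,240:]=0
v,u=np.nonzero(m);print(len(u),u.mean(),v.mean(),np.nanmedian(wa[m],0).round(4))
A=cv2.resize(a[110:210,130:240],None,fx=5,fy=5,interpolation=cv2.INTER_CUBIC);save(A,"sw1.png",1)
E
```

```text
time: 14.62
position: [0.4721, -0.031, 0.324]
tool_rot: [0.036, 3.14, 0.001]
ft_force: [0.7, 0.2, 0.1]
grip_width: 0.099
time: 15.62
position: [0.4878, -0.2978, 0.3237]
tool_rot: [-0.044, -3.141, 0.003]
ft_force: [-0.2, -0.3, -0.1]
grip_width: 0.096
time: 16.38
position: [0.4895, -0.2936, 0.1836]
tool_rot: [0.032, 3.141, 0.001]
ft_force: [0.4, 0.5, -1.0]
grip_width: 0.099
t 16.38 p [ 0.4895 -0.2936  0.1836] rot
 [[-1.     0.02   0.   ]
 [ 0.02   1.     0.001]
 [-0.     0.001 -1.   ]] f [ 0.4  0.5 -1. ] g 0.099 q [-0.2   0.22  0.8   1.73 -0.16  1.26  2.18]
az 88.83869352839491
tool units [ 0.011 -0.023  0.09 ]
29 178.31034482758622 150.0344827586207 [ 0.5001 -0.2929  0.1976]
```

View pics/sw1.png

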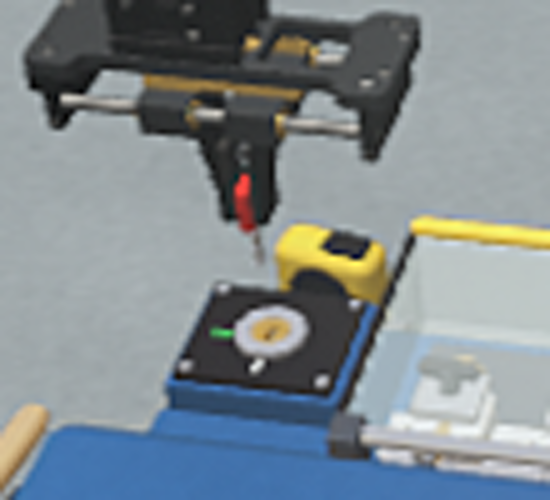

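The key (red head at (245,200), blade tip about (262,262)) hangs over the brass switch at (271,330). I'll check where the tip should project.

```bash
python3 - <<'E'
from m import *
p=eyes.camera_params("scene");K=np.array(p["camera_matrix"]);T=np.linalg.inv(np.array(p["pose"]))
def pr(X):
    c=T[:3,:3]@X+T[:3,3];q=K@c/c[2];return ((q[:2]-[130,110])*5).round(1)
t=np.array([.4895,-.2936,.1836])
for dz in(.022,.007,-.008,-.023,-.038): print(dz,pr(t+[0,0,dz]), pr(t+[0.013,0,dz]),pr(t+[0.005,0,dz]))
print("keyway",pr(np.array([.489,-.2945,.099])))
z=np.load("/tmp/s2.npz");im=z["im"];print(im[155:165,178:187].sum(-1)//3)
E
```

```text
0.022 [243.8 176.9] [236.6 191.4] [241.  182.4]
0.007 [247.3 199.1] [240.2 213.7] [244.6 204.7]
-0.008 [250.7 221. ] [243.7 235.6] [248.  226.6]
-0.023 [254.1 242.5] [247.2 257.1] [251.4 248.1]
-0.038 [257.4 263.6] [250.6 278.3] [254.8 269.2]
keyway [266.1 326.1]
[[ 95  65  63  96 126 158 173 171 164]
 [139 113 130 123 154 172 170 169 170]
 [168 164 143 102 148 170 167 167 181]
 [170 173 147  94 148 172 167 175 180]
 [168 170 171 126 132 167 169 181 182]
 [166 168 161 123 117 158 164 166 168]
 [169 172 157 129 121 155 155 136 141]
 [168 167 176 149 134 161 162 136 121]
 [167 166 170 160 159 167 170 147 120]
 [166 165 165 165 166 166 170 147 118]]
```

The blade tip is within about 1 mm of the prediction and lines up laterally with the keyway. I'll descend to the mouth and then feel the way in.

```bash
python3 -m jog '[[[0,0,0,0.5,0],[0,0,0,0.4,0],[0,0,0,0.2,0],[0,0,0,0,0]]]'; python3 -m jog '[[[0,0,0,0.1,0],[0,0,0,0.1,0],[0,0,0,0,0]]]';python3 -m jog '[[[0,0,0,0.07,0],[0,0,0,0.07,0],[0,0,0,0,0]]]'
```

```text
time: 16.98
position: [0.4886, -0.2941, 0.1383]
tool_rot: [-0.033, -3.14, -0.001]
ft_force: [-0.4, -0.1, 0.5]
grip_width: 0.091
time: 17.35
position: [0.4893, -0.294, 0.1312]
tool_rot: [0.032, 3.141, 0.001]
ft_force: [0.7, 0.8, -0.9]
grip_width: 0.099
time: 17.73
position: [0.4898, -0.294, 0.1257]
tool_rot: [0.032, 3.14, 0.0]
ft_force: [2.5, 2.1, -1.2]
grip_width: 0.099
```

```bash
python3 -m jog '[[[0,0,0.01,0.07,0],[0,0,0,0.05,0],[0,0,0,0,0]]]'; python3 -m jog '[[[0,0,0,0.05,0.3],[0,0,0,0.05,-0.6],[0,0,0,0,0.3]]]'
```

```text
time: 18.1
position: [0.4907, -0.294, 0.1223]
tool_rot: [0.032, 3.138, -0.0]
ft_force: [1.6, 2.4, 6.3]
grip_width: 0.099
time: 18.48
position: [0.4899, -0.2939, 0.1167]
tool_rot: [0.035, 3.14, -0.001]
ft_force: [4.3, 1.6, -1.7]
grip_width: 0.094
```

```bash
python3 -m jog '[[[0,-0.01,0.01,0.05,0.3],[0,0,0,0.05,-0.6],[0,0,0,0.03,0.3],[0,0,0,0,0]]]'; python3 -m jog '[[[0,0,0,0.05,0.3],[0,0,0,0.05,-0.6],[0,0,0,0.03,0.3],[0,0,0,0,0]]]'
```

```text
time: 18.98
position: [0.4909, -0.294, 0.1133]
tool_rot: [0.035, 3.139, -0.001]
ft_force: [3.1, 2.2, 8.7]
grip_width: 0.1
time: 19.48
position: [0.4905, -0.2939, 0.1069]
tool_rot: [0.035, 3.14, -0.001]
ft_force: [4.6, 0.3, 3.4]
grip_width: 0.097
```

```bash
python3 -m jog '[[[0,0,0,0.04,0.3],[0,0,0,0.03,-0.3],[0,0,0,0,0],[0,0,0,0,0]]]'; python3 - <<'E'
from h import *
st()
a,_,w=cloud('scene');save(a[110:210,130:240],"sw2.png",5)
E
```

```text
time: 19.98
position: [0.4907, -0.294, 0.1065]
tool_rot: [0.034, 3.139, 0.001]
ft_force: [0.1, 4.3, 19.9]
grip_width: 0.1
t 19.98 p [ 0.4907 -0.294   0.1065] rot
 [[-1.     0.022  0.002]
 [ 0.022  1.     0.   ]
 [-0.002  0.    -1.   ]] f [ 0.1  4.3 19.9] g 0.1 q [-0.17  0.3   0.77  1.82 -0.23  1.12  2.24]
```

View pics/sw2.png

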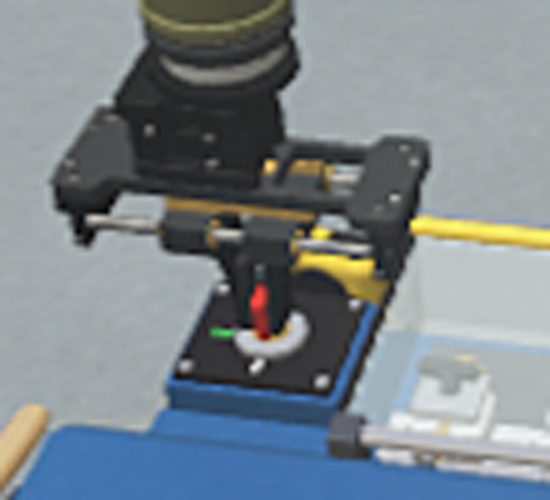

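The key is in with its shoulder at the face (20 N at TCP z 0.1065, as expected). Before turning I'll check the gripper body's clearance from the guard's side edge.

```bash
python3 - <<'E'
from h import *
c=np.array([.4905,-.294])
for n in("scene","top"):
    im,d,w=cloud(n); z=np.load(f"/tmp/{n}.npz");w0=z["w"]
    r=np.hypot(w[...,0]-c[0],w[...,1]-c[1])
    new=(np.abs(d-z["d"])>.02)&(r<.14)&(w[...,2]>.12)
    for a,b in((.15,.17),(.17,.185),(.185,.2),(.2,.21),(.21,.23),(.23,.27),(.27,.35)):
        k=new&(w[...,2]>a)&(w[...,2]<b)&(r<.125)
        if k.sum(): print(n,a,b,k.sum(),"r",np.nanpercentile(r[k],[50,95,99.5]).round(3),"y",np.nanpercentile(w[k][:,1]-c[1],[1,99]).round(3),"x",np.nanpercentile(w[k][:,0]-c[0],[1,99]).round(3))
    # guard edge nearest the switch
    g=(w[...,2]>.175)&(w[...,2]<.215)&(w[...,0]>.48)&(w[...,0]<.66)&(w[...,1]>-.21)&(w[...,1]<-.15)
    q=w[g];q=q[np.argsort(q[:,1])]
    for x0 in(.5,.52,.55,.58,.61):
        s=q[np.abs(q[:,0]-x0)<.012]
        if len(s): print("  guard",n,x0,len(s),s[:3].round(3).tolist())
save(im[140:230,280:380],"t3.png",6)
E
```

```text
scene 0.15 0.17 39 r [0.016 0.022 0.023] y [-0.018  0.018] x [-0.003  0.015]
scene 0.17 0.185 77 r [0.08  0.092 0.094] y [-0.087  0.087] x [-0.022  0.041]
scene 0.185 0.2 440 r [0.059 0.122 0.125] y [-0.086  0.119] x [-0.027  0.074]
scene 0.2 0.21 245 r [0.045 0.117 0.123] y [-0.092  0.121] x [-0.028  0.055]
scene 0.21 0.23 825 r [0.067 0.096 0.1  ] y [-0.094  0.094] x [-0.032  0.04 ]
scene 0.23 0.27 278 r [0.027 0.053 0.056] y [-0.05   0.016] x [-0.019  0.038]
scene 0.27 0.35 891 r [0.037 0.048 0.059] y [-0.049  0.036] x [-0.01  0.04]
  guard scene 0.5 62 [[0.504, -0.209, 0.177], [0.505, -0.208, 0.182], [0.505, -0.208, 0.185]]
  guard scene 0.52 177 [[0.53, -0.21, 0.185], [0.528, -0.21, 0.193], [0.529, -0.21, 0.191]]
  guard scene 0.55 125 [[0.54, -0.201, 0.197], [0.553, -0.2, 0.198], [0.559, -0.199, 0.196]]
  guard scene 0.58 130 [[0.58, -0.201, 0.197], [0.591, -0.201, 0.2], [0.572, -0.201, 0.197]]
  guard scene 0.61 139 [[0.61, -0.201, 0.2], [0.602, -0.201, 0.199], [0.614, -0.2, 0.2]]
top 0.185 0.2 270 r [0.102 0.123 0.125] y [0.011 0.12 ] x [-0.032  0.077]
top 0.2 0.21 70 r [0.101 0.122 0.124] y [0.016 0.122] x [-0.029  0.076]
top 0.21 0.23 343 r [0.078 0.094 0.098] y [0.023 0.093] x [-0.033  0.038]
top 0.27 0.35 61 r [0.035 0.036 0.038] y [0.01  0.036] x [-0.005  0.037]
  guard top 0.5 70 [[0.492, -0.202, 0.214], [0.504, -0.199, 0.198], [0.51, -0.199, 0.201]]
  guard top 0.52 145 [[0.529, -0.205, 0.207], [0.53, -0.2, 0.194], [0.525, -0.2, 0.193]]
  guard top 0.55 143 [[0.559, -0.201, 0.197], [0.553, -0.201, 0.197], [0.551, -0.201, 0.196]]
  guard top 0.58 151 [[0.588, -0.202, 0.195], [0.591, -0.202, 0.199], [0.585, -0.202, 0.197]]
  guard top 0.61 152 [[0.618, -0.204, 0.193], [0.603, -0.203, 0.197], [0.611, -0.203, 0.2]]
```

View pics/t3.png

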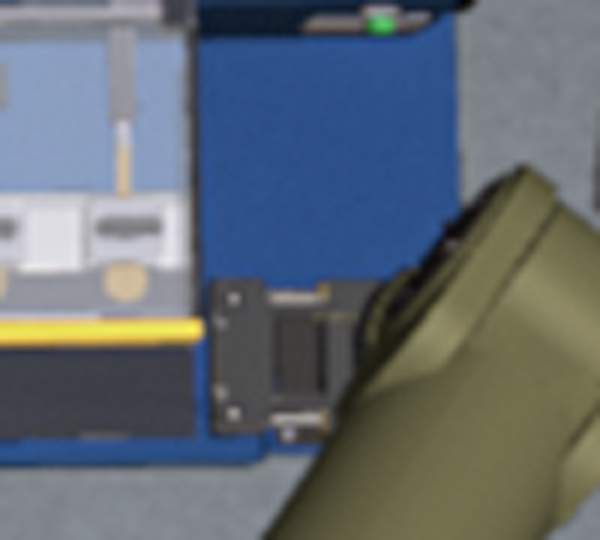

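Gripper body vs guard edge: the lower feet reach r≈0.094 m and the guard edge is 0.0925–0.095 m from the switch axis. That is grazing while turning. The top view shows the gripper end at (212,355) right beside the rail end at (203,330). I'll regrip 6 mm off-centre along the head's width, which swings the critical corner inward.

```bash
python3 -m jog '[[[0.2,0,0,-0.05,0],[0.2,0,0,0,0],[0.2,0,0,0,0],[0.2,-0.15,0,0,0],[0.2,0,0,0,0]]]'; python3 -m jog '[[[0,0,0,0,0],[0,0,0,0,0],[0,0,0,0,0],[0,0,0,0,0],[0,0,0,0,0]]]' 55; python3 -c "
from h import *;st()"
```

```text
time: 20.75
position: [0.496, -0.2934, 0.1054]
tool_rot: [-0.031, -3.141, 0.0]
ft_force: [0.7, 0.5, -0.7]
grip_width: 0.199
time: 21.38
position: [0.4956, -0.2937, 0.1057]
tool_rot: [0.032, 3.141, -0.0]
ft_force: [-0.0, -0.5, -1.5]
grip_width: 0.101
t 21.38 p [ 0.4956 -0.2937  0.1057] rot
 [[-1.     0.021  0.   ]
 [ 0.021  1.    -0.   ]
 [-0.    -0.    -1.   ]] f [-0.  -0.5 -1.5] g 0.101 q [-0.17  0.31  0.77  1.8  -0.24  1.12  2.24]
```

```bash
python3 -m jog '[[[0,0,0,0.05,0],[0,0,0,0.05,0],[0,0,0,0,0],[0,0,0,0,0]]]'; python3 -m jog '[[[0,0,-0.013,0,1],[0,0,-0.013,0,1],[0,0,0,0,0]]]'
```

```text
time: 21.88
position: [0.4957, -0.2938, 0.1027]
tool_rot: [0.033, 3.141, 0.001]
ft_force: [-2.1, 1.4, 7.5]
grip_width: 0.097
time: 22.25
position: [0.4958, -0.2944, 0.1027]
tool_rot: [0.307, 3.126, 0.002]
ft_force: [-2.0, 1.9, 8.2]
grip_width: 0.099
```

```bash
python3 -m jog '[[[0,0,0,0.04,0],[0,0,0,0,0],[0,0,0,0,0]]]'; python3 -m jog '[[[0,0,-0.013,0,1],[0,0,-0.013,0,1],[0,0,-0.013,0,1],[0,0,0,0,0]]]'; python3 -c "
from h import *;print(get_state()['torque'])"
```

```text
time: 22.62
position: [0.4959, -0.2945, 0.1025]
tool_rot: [0.306, 3.126, 0.003]
ft_force: [-5.4, 3.0, 16.5]
grip_width: 0.098
time: 23.12
position: [0.4952, -0.2965, 0.1025]
tool_rot: [0.715, 3.058, 0.004]
ft_force: [-4.6, 0.1, 15.1]
grip_width: 0.102
[ 1.62454552  0.99099604 -0.09226428]
```

```bash
python3 -m jog '[[[0,0,-0.013,0,1],[0,0,-0.013,0,1],[0,0,0,0,0]]]'; python3 -m jog '[[[0,0,-0.013,0,1],[0,0,-0.013,0,1],[0,0,-0.013,0,1],[0,0,0,0,0]]]';python3 -c "
from h import *;print(get_state()['torque'])"
```

```text
time: 23.5
position: [0.4949, -0.2969, 0.1025]
tool_rot: [0.976, 2.986, 0.003]
ft_force: [-5.1, 4.1, 17.1]
grip_width: 0.099
time: 24.0
position: [0.494, -0.2979, 0.1025]
tool_rot: [-1.357, -2.833, -0.003]
ft_force: [-3.7, 3.6, 17.4]
grip_width: 0.098
[1.03082925 1.28633891 0.06557461]
```

```bash
python3 -m jog '[[[0,0,-0.013,0,1],[0,0,-0.013,0,1],[0,0,-0.013,0,1],[0,0,-0.013,0,1],[0,0,0,0,0]]]'; python3 -m jog '[[[0,0,-0.013,0,1],[0,0,-0.013,0,1],[0,0,-0.013,0,1],[0,0,0,0,0]]]';python3 - <<'E'
from h import *
st();s=get_state();M=R.from_rotvec(s["tool_rot"]).as_matrix();print("az",np.degrees(np.arctan2(M[1,1],M[0,1])),s['torque'])
E
```

```text
time: 24.62
position: [0.4922, -0.299, 0.1025]
tool_rot: [-1.828, -2.554, -0.003]
ft_force: [-5.3, 4.5, 17.7]
grip_width: 0.095
time: 25.12
position: [0.4907, -0.2993, 0.1025]
tool_rot: [-2.146, -2.293, -0.003]
ft_force: [-5.7, 3.1, 18.4]
grip_width: 0.098
t 25.12 p [ 0.4907 -0.2993  0.1025] rot
 [[-0.066  0.998  0.001]
 [ 0.998  0.066  0.002]
 [ 0.002  0.001 -1.   ]] f [-5.7  3.1 18.4] g 0.098 q [-0.37  0.41  1.07  1.82 -0.4   1.15  0.9 ]
az 3.810086971066835 [1.02673277 1.2806488  0.11908185]
```

```bash
python3 -m jog '[[[0,0,-0.013,0,1],[0,0,-0.013,0,1],[0,0,0,0,0],[0,0,0,0,0]]]';python3 - <<'E'
from h import *
st();s=get_state();M=R.from_rotvec(s["tool_rot"]).as_matrix();print("az",np.degrees(np.arctan2(M[1,1],M[0,1])),s['torque'])
a,_,w=cloud('scene');save(a[120:200,140:240],"sw4.png",6)
h=cv2.cvtColor(a,cv2.COLOR_RGB2HSV);m=cv2.inRange(h,np.array((20,150,120)),np.array((32,255,255)))>0
k=m&(w[...,0]>.47)&(w[...,0]<.6)&(w[...,1]>-.2)&(w[...,1]<-.02)&(w[...,2]>.15)
print("rail",k.sum(),np.nanmedian(w[k],0).round(4))
E
```

```text
time: 25.62
position: [0.4896, -0.2994, 0.1024]
tool_rot: [-2.336, -2.098, -0.003]
ft_force: [-5.8, 5.1, 19.3]
grip_width: 0.098
t 25.62 p [ 0.4896 -0.2994  0.1024] rot
 [[ 0.107  0.994  0.001]
 [ 0.994 -0.107  0.002]
 [ 0.002  0.    -1.   ]] f [-5.8  5.1 19.3] g 0.098 q [-0.4   0.43  1.11  1.82 -0.42  1.16  0.75]
az -6.145943270004863 [1.06694377 1.32984641 0.05721448]
rail 117 [ 0.5133 -0.1086  0.2015]
```

View pics/sw4.png

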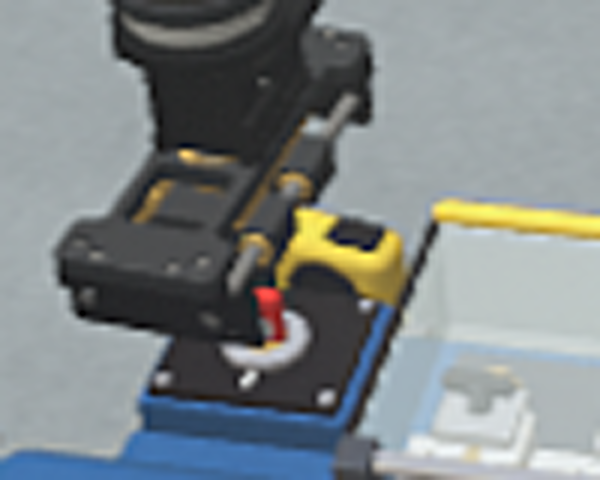

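The head has turned 95° with the key down, and the guard's rail is unchanged at z=0.2015. I'll add 2.5° of margin, hold, and hand in.

```bash
python3 -m jog '[[[0,0,0,0,0.5],[0,0,0,0,0],[0,0,0,0,0],[0,0,0,0,0],[0,0,0,0,0]]]';python3 - <<'E'
from h import *
st();s=get_state();M=R.from_rotvec(s["tool_rot"]).as_matrix();print("az",np.degrees(np.arctan2(M[1,1],M[0,1])),s['torque'])
job.close_job()
E
```

```text
time: 26.3
position: [0.4894, -0.2994, 0.1025]
tool_rot: [-2.381, -2.046, -0.003]
ft_force: [-5.6, 4.4, 19.0]
grip_width: 0.102
t 26.3 p [ 0.4894 -0.2994  0.1025] rot
 [[ 0.15   0.989  0.   ]
 [ 0.989 -0.15   0.003]
 [ 0.003 -0.    -1.   ]] f [-5.6  4.4 19. ] g 0.102 q [-0.4   0.44  1.12  1.82 -0.43  1.16  0.71]
az -8.649579499126089 [1.15268973 1.43399467 0.10660832]
the job is handed in; nothing more can be done
```

I pressed the guard shut past its catch, took the red key from the block and worked it past both pins until its shoulder met the switch face. I then turned it about 97° clockwise and handed the job in at 26.3 s, still holding the key.

- **Guard:** after the turn the rail measured z = 0.2015 m, the same as just after the catch snapped, so it stayed shut.
- **Key home:** the grip was 9 mm wide (head thickness) and the key was pushed down stiffly with about 19 N. I could not see the tip itself.
- **Switch angle:** I did not read it directly. The tool turned 1.70 rad, and taking off 0.2–0.3 rad of play gives about 1.4 rad if the key did not slip in the fingers. The torque reading did not clearly show the stop.
- **Regrip:** before turning I regripped the head 6 mm off-centre, because the gripper's feet would have grazed the guard's edge. The key rose about 3 mm when I let go, and I pressed it home again. No guard contact showed in the forces during the turn.
- **Other things on the counter:** the moves were planned clear of them, but I did not measure the two other keys or the bystanders again at the end.

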